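# Sort the toy tractor parts back into their stock bins

### The arm

A 7-joint arm with a two-finger parallel gripper is mounted at the origin on the work surface. World frame = base frame: x ahead of the robot, y to its left, z up, the work surface at z = 0. Lengths are in m, angles in rad, forces in N, time in s.
With the tool pointing down it reaches from about 0.35 to 0.9 m from the base axis. Payload 7.2 kg.
Tool frame: the origin (TCP) lies on the front face of the gripper's body, between the roots of the fingers; the fingertips stand 80 mm ahead of it and the grasp point (between the pads) lies arm.grip_depth ahead of it (arm.grip_depth is the distance from the TCP to the grasp point, in m); z points along the fingers, y is the line along which they close (so a half turn about z gives the same grasp; the last joint's range is limited). The gripper opens to 88 mm and grips with 3 to 60 N. Pads are 20 mm wide; open, the fingers measure 115 mm over their backs; the gripper's body (75 mm by 178 mm) begins 61 mm behind the grasp point.
Start: joints at [-1.378, 0.411, -0.013, 1.596, 0.006, 1.134, -0.082], TCP at [0.161, 0.604, 0.303] pointing down, gripper open.
Joint ranges: [-2.95, 2.95], [-0.29, 1.99], [-1.47, 1.44], [0.14, 2.54], [-1.03, 4.17], [0.13, 1.85], [-2.86, 2.86]. Speed limits (rad/s): [2.39, 2.39, 3.01, 3.01, 3.14, 3.14, 3.14].

### API

Orientations are given as a unit quaternion [w, x, y, z].
In Python, from cell import arm gives the robot as it stands.
- The arm moves only by the tool arm_command, never from a script. Its arguments are lists of equal length, an entry for each row: "grip": the closure, from 0 (fully open) to 1 (shut); "delta_pos": the shift along the tool's x, y, z in m, a list of three; "rotation": the turn, a rotation vector about the tool's x, y, z in rad, a list of three. In form: {"grip": [grip, ...], "delta_pos": [[x, y, z], ...], "rotation": [[rx, ry, rz], ...]}. A call has 1 to 8 rows; each row is the pose to reach, as a shift and turn from the pose commanded when the call began, along the tool's axes at that moment; what a row does not reach only later rows make up. A row lasts 1/12 s, in which the tool goes at most 41.7 mm and 7.16 degrees, less where a joint would pass 70% of its speed; a pose out of reach is approached as far as the arm can. A call with a gripper value outside its range is refused whole. The fingers move at their own pace and stop on an object; "force" is the grip in N (left out, the last holds). Time passes only in rows, so rows that repeat a pose let the fingers close. It gives the time, the measured TCP pose, the force, the opening and the grip force at its end, in the units of the state.
- arm.get_obs(): the state, without advancing time (a new reading comes with each control period).
- arm.camera(name): name is "scene" or "top" or "wrist"; returns a dict with "pixels" (384x512x3 uint8, red, green, blue), "camera_matrix" (3x3 intrinsics, pixels), "rvec" (rotation vector, rad) and "tvec" (3), from world to camera coordinates, as OpenCV has them. Camera axes: x right, y down, z forward; pixel columns grow to the right and rows downward; lengths in m; the calibration is good to about 2 mm. A picture is of the moment at which its call begins. There is no depth.
- arm.close_job(): hands the job in; it is judged then, once.
The state is a dict: "time_s": time; "joint_pos": joint angles; "qd": joint speeds; "effort": joint torques, N m; "tool_pos": TCP position; "ee_rot": TCP orientation; "wrist_force": force on the tool from outside, world axes, zero at the start; "wrist_torque": the same for the moment, N m; "opening": opening from 0.0 (shut) to 1.0 (fully open); "grip_force": force on a finger pad.
Only numpy, scipy, OpenCV 4.12 (cv2) and the standard library are available. Lean on these libraries where they do the work, as an engineer would, in place of code of your own. Each camera call takes 0.05 s, during which the arm holds its last target. There are 200 camera calls.

### The job

The parts for the wooden toy tractors have got mixed up on the bench: put the big wheel, the two small wheels, the axle and the tractor body each back into the stock bin that already holds its own kind. Lay every part on the bare floor of its bin in front of the stock, wheels and axle lying flat and the body standing upright, set down and not dropped in. Do not shift the finished tractor, whose glue is still wet.

Things in the scene. Friction and masses are not known exactly. Their poses are not given: they have to be found in the camera images.
- big_wheel: big rear wheel of a toy tractor, a loose pale beech disc 56 mm in diameter and 20 mm thick, with a 25 mm hub boss and a dark 14 mm axle hole drawn on its faces (nothing to hook into), lying flat on the bench. Origin: its centre, 10 mm above what it lies on; its z is the wheel's axis. About 36 g.
- small_wheel_a: one of the two loose small front wheels, a pale beech disc 38 mm in diameter and 18 mm thick with a hub and a dark hole like the big wheel's, lying flat on the bench. Origin: its centre, 9 mm above what it lies on; its z is the wheel's axis. About 18 g.
- small_wheel_b: the other loose small front wheel, the same as small_wheel_a in every way.
- axle: loose axle, a plain round beech rod 14 mm in diameter and 110 mm long, lying on the bench. Origin: its middle, on its centre line, 7 mm above what it lies on; its x runs along the rod (it may be turned any way about x). It can roll if pushed. About 13 g.
- tractor_body: loose tractor body, a pale beech block standing upright on the bench: 72 mm long (x), 44 mm wide (y) and 24 mm high, with a cab 30 mm long, 44 mm wide and 22 mm high standing on it at the -x end (46 mm high there). Both sides are flat and parallel, 44 mm apart. Origin: centre of its underside. About 75 g.
- bin_big_wheels: one of four alike blue bins in a row in changing order, 160 mm deep (x), 190 mm wide (y), fixed, turned up to 5 degrees. Floor 4 mm, walls 3.5 mm thick; back and rear 110 mm of sides 45 mm high, front 25 mm. Origin: centre of underside, on the bench; +x to the back. Along the back: three big wheels flat, a fourth on the middle one (top 44 mm). Floor in front of the fixed stock is free from x -76 to +19 mm.
- bin_small_wheels: blue stock bin of small wheels; shape, size, origin and axes as bin_big_wheels. Along its back wall four small wheels lie flat side by side with two more on top (top 40 mm above the bench). Floor in front of the fixed stock is free from x -76 to +36 mm.
- bin_axles: blue stock bin of axles; shape, size, origin and axes as bin_big_wheels. Along its back wall lies a pile of five axles, parallel to it (top 31 mm above the bench). Floor in front of the fixed stock is free from x -76 to +32 mm.
- bin_bodies: blue stock bin of tractor bodies; shape, size, origin and axes as bin_big_wheels. Along its back wall stand two tractor bodies, end to end (top 50 mm above the bench). Floor in front of the fixed stock is free from x -76 to +30 mm.
- glued_tractor: a finished toy tractor standing at the left or right end of the loose parts: the same body on two big and two small wheels, 85 mm long, 92 mm wide and 64 mm high, its glue still wet. Not to be shifted, and its wheels are not loose parts. Origin: on the bench under its middle; +x is its front.
Things that resemble listed ones, but are neither listed nor needed, are in the scene too. Leave any purple look-alike of the small_wheel_b alone.

How it is judged:
By the outcome, as a careful person would: the job done as asked, in the order asked, and still so for the second after the job is handed in, with the robot touching nothing.
It also fails if it takes over 120 s, if anything falls off the work surface, if the arm or the gripper's body presses on something with over 40 N, if the wrist force passes 120 N, or if a joint passes its speed limit or range.

## Working session

There is one attempt and no reset: what is moved stays moved. The work goes in short steps, Python scripts to look and compute and a tool call to move; the robot and the scene stay as the last step left them, time stands still between calls to the robot, and variables do not carry over. Pictures are saved under pics/ and viewed, at most 14 in all, crops included, and the job is handed in when it is done.

Besides the shell and the picture viewer there is one more tool, called after "Call:" in YAML: its name, and indented under it one key for each argument. arm_command: Moves the arm, as the interface text tells. Its arguments: {"type":"object","properties":{"grip":{"type":"array"},"delta_pos":{"type":"array"},"rotation":{"type":"array"},"force":{"type":"number"}},"required":["grip","delta_pos","rotation"]}

```bash
ls; mkdir -p pics; python3 - <<'E'
from cell import arm
import cv2
for n in("top","scene"):
    c=arm.camera(n); cv2.imwrite(f"pics/{n}0.png",cv2.cvtColor(cv2.resize(c["pixels"],(800,600),interpolation=cv2.INTER_CUBIC),cv2.COLOR_RGB2BGR))
    import numpy as np; np.savez(f"pics/{n}0.npz",**c); print(n,c["camera_matrix"].tolist(),c["rvec"],c["tvec"])
o=arm.get_obs(); print(o["tool_pos"],o["ee_rot"],o["wrist_force"],o["opening"],arm.grip_depth,o["time_s"])
E
```

```text
pics
top [[360.5267294861324, 0.0, 254.74701149622453], [0.0, 360.5267294861324, 186.65160762535768], [0.0, 0.0, 1.0]] [ 2.17588125 -2.13584126  0.19174282] [-0.01604215  0.50161322  0.95127871]
scene [[364.77722280016513, 0.0, 258.32098719611474], [0.0, 364.77722280016513, 188.07702023379508], [0.0, 0.0, 1.0]] [ 2.28650843  1.1976582  -0.37225459] [-0.29147861 -0.28229252  1.50474961]
[0.16111553 0.60352504 0.30190162] [-2.57480363e-05  1.30018610e-01  9.91511293e-01 -7.18242705e-04] [ 0.28678044 -0.33384054  0.08606671] 1.000677329696879 0.0613 0.1
```

View pics/top0.png

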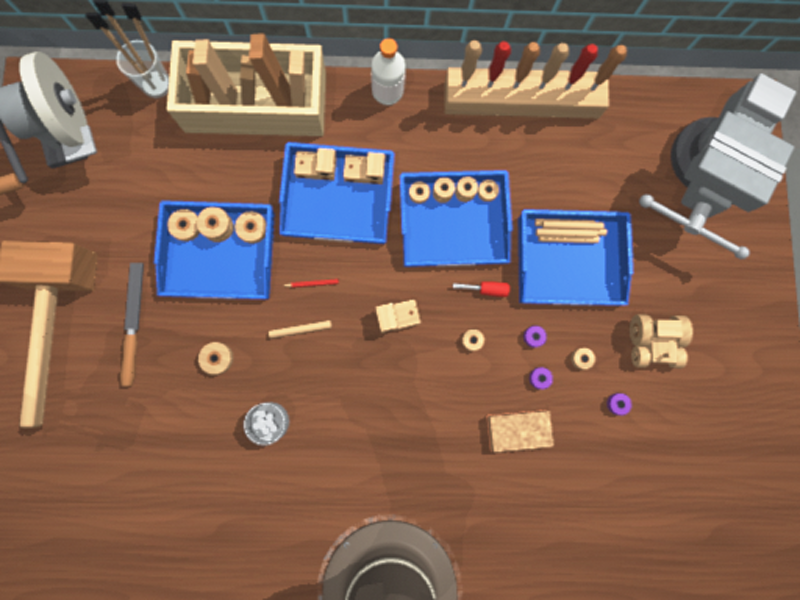

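View pics/scene0.png

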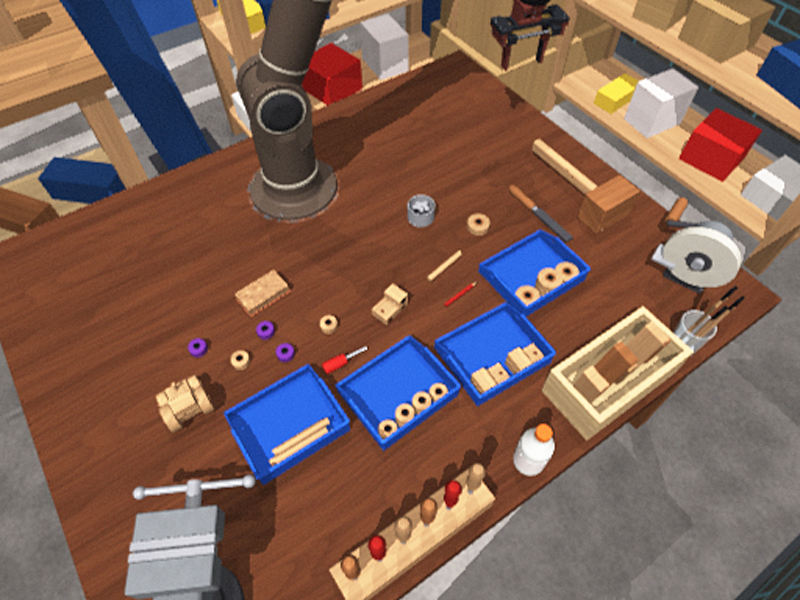

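The top view at 800x600 shows these parts and possible mix-ups:
- **Big wheel:** (214,358). The stock big wheels at (183–250,224) and the glued tractor's wheels could be taken for it.
- **Small wheels:** (473,340) and (584,358). The purple rings at (535,337), (541,378) and (620,404), the stock wheels at (420–488,188) and the wheels on the glued tractor at (660,342) look similar.
- **Axle:** (300,328). The red pencil at (312,283), the stock axles at (570,230) and the mallet handle look similar.
- **Body:** (398,316). The stock bodies at (315,165) and (365,165), the cork block at (520,430) and the tractor look similar.
- **Bins:** big wheels (213,250), bodies (337,195), small wheels (455,220), axles (575,258).

I choose the loose beech parts on the bench.

```bash
cat > h.py <<'E'
import numpy as np, cv2
from scipy.spatial.transform import Rotation as R
def ray(c,uv,z):
    Rm=cv2.Rodrigues(c["rvec"])[0]; o=-Rm.T@np.ravel(c["tvec"])
    p=cv2.undistortPoints(np.float64(uv).reshape(-1,1,2),c["camera_matrix"],None)[:,0]
    d=np.c_[p,np.ones(len(p))]@Rm
    return (o+d*((z-o[2])/d[:,2])[:,None])[:,:2]
def beech(c):
    h=cv2.cvtColor(c["pixels"],cv2.COLOR_RGB2HSV)
    return cv2.inRange(h,(11,40,140),(28,170,255))
def blue(c):
    h=cv2.cvtColor(c["pixels"],cv2.COLOR_RGB2HSV)
    return cv2.inRange(h,(102,140,60),(120,255,255))
def go(x,y,z,yaw=None):
    """yaw: world angle (deg) of the closing line (tool y)"""
    from cell import arm
    o=arm.get_obs(); q=o["ee_rot"]; r=R.from_quat([q[1],q[2],q[3],q[0]])
    d=r.inv().apply(np.array([x,y,z])-o["tool_pos"])
    ty=r.apply([0,1,0]); cur=np.degrees(np.arctan2(ty[1],ty[0]))
    if yaw is None: yaw=cur
    t=(yaw-cur+90)%180-90
    y_=np.radians(cur+t); Y=np.array([np.cos(y_),np.sin(y_),0]);Z=np.array([0,0,-1.])
    rt=R.from_matrix(np.c_[np.cross(Y,Z),Y,Z])
    print("delta",np.round(d,4),"rot",np.round((r.inv()*rt).as_rotvec(),4),"tcp",np.round(o["tool_pos"],4),"yaw",round(cur,1),"q7",round(o["joint_pos"][6],2))
E
python3 - <<'E'
from h import *
c=dict(np.load("pics/top0.npz"))
for nm,m in(("beech",beech(c)),("blue",blue(c))):
    n,l,s,ct=cv2.connectedComponentsWithStats(m)
    for i in range(1,n):
        if s[i,4]<(50 if nm=="beech" else 1000): continue
        (cx,cy),wh,a=cv2.minAreaRect(np.argwhere(l==i)[:,::-1].astype(np.float32))
        print(nm,s[i],ct[i].round(1),"rect",round(cx,1),round(cy,1),np.round(wh,1),round(a,1),"w@0.02",ray(c,[(cx,cy)],.02)[0].round(4))
im=c["pixels"][170:275,110:460]; im=cv2.resize(im,None,fx=2.28,fy=2.28,interpolation=cv2.INTER_CUBIC)
cv2.imwrite("pics/crop1.png",im[:,:,::-1])
E
```

```text
beech [ 106   22  136   64 2974] [160.8  50.4] rect 175.4 51.5 [136.8  56.5] 7.6 w@0.02 [0.9018 0.2329]
beech [216  43  22   5  58] [227.7  45.2] rect 226.5 45.0 [ 4. 21.] 90.0 w@0.02 [0.9272 0.0835]
beech [ 285   43  128   31 2064] [338.4  56.9] rect 348.6 56.2 [128.6  27.1] 4.5 w@0.02 [ 0.9032 -0.2805]
beech [414  70  32  10 140] [430.6  73.8] rect 429.5 74.5 [ 9. 31.] 90.0 w@0.02 [ 0.8528 -0.5217]
beech [ 201   80  223   54 3465] [336.8 101.3] rect 311.5 102.8 [222.   52.8] 3.0 w@0.02 [ 0.7547 -0.1682]
beech [409  83  23   8  66] [420.3  86.3] rect 420.4 86.6 [ 6.3 22.5] 71.6 w@0.02 [ 0.814  -0.4921]
beech [ 82  85  21  19 185] [91.5 94.8] rect 92.0 94.0 [18. 20.] 90.0 w@0.02 [0.7635 0.464 ]
beech [104  95  28  15 169] [117.2 100.8] rect 117.1 99.4 [25.1 13.6] 14.7 w@0.02 [0.7492 0.3915]
beech [189  95  26  18 382] [201.5 103.7] rect 201.5 103.5 [17. 25.] 90.0 w@0.02 [0.7436 0.1503]
beech [220  98  26  17 381] [232.7 106.3] rect 232.5 106.0 [16. 25.] 90.0 w@0.02 [0.7386 0.0609]
beech [ 66 109  65  17 419] [ 98.2 116.7] rect 98.0 117.0 [64. 16.] 0.0 w@0.02 [0.6954 0.4414]
beech [11
[... 4961 characters left out ...]
h [348 330  87  17 512] [390.9 336.8] rect 391.3 337.0 [15.2 86.1] 85.8 w@0.02 [ 0.1082 -0.3766]
beech [190 332  19   5  51] [198.5 333.8] rect 199.0 334.0 [18.  4.] 0.0 w@0.02 [0.1111 0.1325]
beech [157 334  33   8  75] [178. 336.] rect 173.0 337.5 [32.  7.] -0.0 w@0.02 [0.1017 0.1998]
blue [ 179   91   73   65 3051] [213.4 128.7] rect 214.5 123.1 [70.7 59.6] 5.0 w@0.02 [0.6859 0.1111]
blue [ 256  109   72   61 3282] [291.5 143.3] rect 291.6 139.2 [59.1 70.5] 88.5 w@0.02 [ 0.6439 -0.1104]
blue [  99  129   76   62 3245] [135.9 165.1] rect 136.4 159.5 [74.8 60.4] 1.4 w@0.02 [0.5746 0.3254]
blue [ 332  134   73   61 3486] [368.3 167.6] rect 367.8 164.2 [72.7 59.2] 1.3 w@0.02 [ 0.5759 -0.3281]
```

View pics/crop1.png

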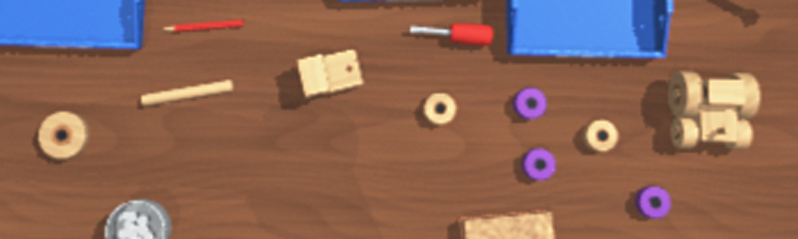

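```bash
cat >> h.py <<'E'
from scipy.optimize import minimize
def cyl(r,h):
    a=np.linspace(0,2*np.pi,40); return np.array([[r*np.cos(t),r*np.sin(t),z] for t in a for z in(0,h)])
def box(x0,x1,y0,y1,z0,z1): return np.array([[x,y,z] for x in(x0,x1) for y in(y0,y1) for z in(z0,z1)])
AX=cyl(.007,.11)[:,[2,0,1]]-[.055,0,-.007]
BODY=np.r_[box(-.036,.036,-.022,.022,0,.024),box(-.036,-.006,-.022,.022,.024,.046)]
BIN=np.r_[box(-.08,.08,-.095,.095,0,.025),box(-.03,.08,-.095,.095,.025,.045)]
S=8
def hullimg(p,shape):
    im=np.zeros((shape[0]*S//2,shape[1]*S//2),np.uint8); s=S/2
    cv2.fillConvexPoly(im,cv2.convexHull(np.int32(np.round((p+.5)*s*16-8))),1,shift=4); return im
def fit(c,m,model,x0,win):
    """m: mask; win: (u0,v0,u1,v1); pose (x,y,yaw) by hull overlap"""
    u0,v0,u1,v1=win; sub=np.zeros_like(m); sub[v0:v1,u0:u1]=m[v0:v1,u0:u1]
    n,l,s,_=cv2.connectedComponentsWithStats(sub); i=1+np.argmax(s[1:,4]); sub=(l==i).astype(np.uint8)
    pts=np.argwhere(sub)[:,::-1].astype(np.float64)
    pts=np.concatenate([pts+d for d in([-.5,-.5],[.5,-.5],[-.5,.5],[.5,.5])])-[u0,v0]
    sh=(v1-v0,u1-u0); A=hullimg(pts,sh)
    def f(q):
        w=R.from_euler("z",q[2]).apply(model)+[q[0],q[1],0]
        p=cv2.projectPoints(w,c["rvec"],c["tvec"],c["camera_matrix"],None)[0][:,0]-[u0,v0]
        B=hullimg(p,sh); return 1-(A&B).sum()/max(1,(A|B).sum())
    best=min((minimize(f,x0[:2]+[x0[2]+d],method="Nelder-Mead",options=dict(initial_simplex=np.array(x0[:2]+[x0[2]+d])+np.array([[0,0,0],[.02,0,0],[0,.02,0],[0,0,.15]]),xatol=1e-4,fatol=1e-4)) for d in(-.15,0,.15)),key=lambda r:r.fun)
    return best.x,1-best.fun
E
cat > loc.py <<'E'
from h import *
c=dict(np.load("pics/top0.npz"))
h=cv2.cvtColor(c["pixels"],cv2.COLOR_RGB2HSV)
for u,v in((137,229),(192,210),(255,202),(303,210),(170,240),(280,240)): print(h[v+4,u],end=" ")
print()
b=blue(c); m=cv2.inRange(h,(8,30,165),(30,150,255))
def w0(u,v,z): return list(ray(c,[(u,v)],z)[0])
for n,(u,v),mod,yaw in(("big",(137,229),cyl(.028,.02),0),("sa",(303,217),cyl(.019,.018),0),("sb",(374,229),cyl(.019,.018),0),("axle",(192,210),AX,1.4),("body",(255,202),BODY,-1.4)):
    q,s=fit(c,m,mod,w0(u,v,.01)+[yaw],(u-30,v-20,u+30,v+20)); print(n,q.round(4),round(np.degrees(q[2]),1),round(s,3))
for n,(u,v) in(("Bbig",(136,160)),("Bbody",(214.,123)),("Bsmall",(291,139)),("Baxle",(368,164))):
    u,v=int(u),int(v); q,s=fit(c,b,BIN,w0(u,v,.02)+[0],(u-39,v-36,u+41,v+36)); print(n,q.round(4),round(np.degrees(q[2]),1),round(s,3))
E
python3 loc.py
```

```text
[ 13 128 215] [ 11 133 140] [ 18  97 236] [ 14 114 217] [ 10 134 133] [ 10 133 138] 
big [0.3826 0.3135 0.0332] 1.9 0.955
sa [ 0.4219 -0.1437 -0.0418] -2.4 0.913
sb [ 0.3935 -0.3432 -0.0485] -2.8 0.928
axle [0.4371 0.1657 1.7523] 100.4 0.869
body [ 0.4629 -0.0075 -1.3648] -78.2 0.935
Bbig [0.5729 0.3228 0.0091] 0.5 0.963
Bbody [ 0.684   0.1088 -0.0671] -3.8 0.946
Bsmall [ 0.6425 -0.1073  0.06  ] 3.4 0.959
Baxle [ 0.5743 -0.3255 -0.007 ] -0.4 0.97
```

The crop shows the loose parts as chosen: big wheel (62,134), axle (187,93), body (330,75), and small wheels (440,108) and (601,135). The purple rings are at (530,103), (540,163) and (655,201), and the glued tractor is at (715,110).

```bash
python3 -c "
from h import *
go(.3826,.3135,.13,90)"
```

```text
delta [-0.2887 -0.2229  0.1723] rot [-1.400e-03 -1.000e-04 -2.608e-01] tcp [0.1611 0.6035 0.3019] yaw 75.1 q7 -0.08
```

Call:
arm_command:
  grip: [0,0,0,0,0,0,0,0]
  delta_pos:
    - [-0.2887,-0.2229,0.12]
    - [-0.2887,-0.2229,0.12]
    - [-0.2887,-0.2229,0.12]
    - [-0.2887,-0.2229,0.12]
    - [-0.2887,-0.2229,0.12]
    - [-0.2887,-0.2229,0.12]
    - [-0.2887,-0.2229,0.12]
    - [-0.2887,-0.2229,0.12]
  rotation:
    - [0,0,-0.261]
    - [0,0,-0.261]
    - [0,0,-0.261]
    - [0,0,-0.261]
    - [0,0,-0.261]
    - [0,0,-0.261]
    - [0,0,-0.261]
    - [0,0,-0.261]
  force: 15

```text
time_s: 0.77
tool_pos: [0.3541, 0.3505, 0.1979]
ee_rot: [-0.0, -0.0, 1.0, -0.0]
wrist_force: [0.4, -0.2, 0.0]
opening: 1.0
grip_force: 0.0
```

```bash
python3 -c "
from h import *
go(.3826,.3135,.13,90)"
```

```text
delta [-0.0285 -0.037   0.0679] rot [-0.     -0.      0.0004] tcp [0.3541 0.3505 0.1979] yaw 90.0 q7 0.7
```

Call:
arm_command:
  grip: [0,0,0,0]
  delta_pos:
    - [-0.0285,-0.037,0.068]
    - [-0.0285,-0.037,0.068]
    - [-0.0285,-0.037,0.068]
    - [-0.0285,-0.037,0.068]
  rotation:
    - [0,0,0]
    - [0,0,0]
    - [0,0,0]
    - [0,0,0]

```text
time_s: 1.1
tool_pos: [0.3818, 0.3133, 0.1287]
ee_rot: [-0.002, 0.001, 1.0, -0.002]
wrist_force: [-0.6, -0.2, 0.3]
opening: 0.997
grip_force: 0.0
```

```bash
python3 - <<'E'
from h import *
from cell import arm
go(.3826,.3135,.081,90)
c=arm.camera("wrist"); np.savez("pics/w1.npz",**c)
p=cv2.projectPoints(np.array([[.3826,.3135,.02]]),c["rvec"],c["tvec"],c["camera_matrix"],None)[0]; print(p)
im=c["pixels"].copy(); cv2.circle(im,tuple(int(t) for t in p[0,0]),3,(255,0,0),-1); cv2.imwrite("pics/w1.png",im[:,:,::-1])
E
```

```text
delta [-0.001   0.0004  0.0477] rot [-0.0035 -0.0031 -0.0028] tcp [0.3818 0.3133 0.1287] yaw 89.8 q7 0.8
[[[248.45743383 232.35843164]]]
```

View pics/w1.png

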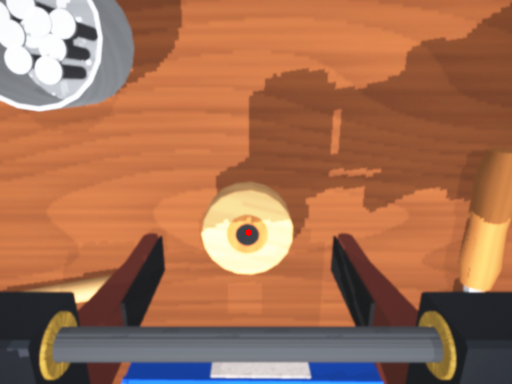

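The wrist view shows the big wheel at (248,233), where the projected estimate falls. It is centred between the fingers, so I can grasp.

Call:
arm_command:
  grip: [0,0,0,0.6,0.6,0.6,0.6,0.6]
  delta_pos:
    - [-0.0005,0,0.03]
    - [-0.0005,0,0.0485]
    - [-0.0005,0,0.0485]
    - [-0.0005,0,0.0485]
    - [-0.0005,0,0.0485]
    - [-0.0005,0,0.0485]
    - [-0.0005,0,0.0485]
    - [-0.0005,0,0.0485]
  rotation:
    - [0,0,0]
    - [0,0,0]
    - [0,0,0]
    - [0,0,0]
    - [0,0,0]
    - [0,0,0]
    - [0,0,0]
    - [0,0,0]
  force: 15

```text
time_s: 1.82
tool_pos: [0.3825, 0.3156, 0.0826]
ee_rot: [0.0, -0.0, 1.0, 0.0]
wrist_force: [-0.2, -0.4, 1.4]
opening: 0.663
grip_force: 0.3
```

Call:
arm_command:
  grip: [0.6,0.6,0.6,0.6,0.6,0.6]
  delta_pos:
    - [0,0,0]
    - [0,0,0]
    - [0,0,0]
    - [0,0,-0.03]
    - [0,0,-0.065]
    - [0,0,-0.065]
  rotation:
    - [0,0,0]
    - [0,0,0]
    - [0,0,0]
    - [0,0,0]
    - [0,0,0]
    - [0,0,0]

```text
time_s: 2.32
tool_pos: [0.3844, 0.3169, 0.1518]
ee_rot: [0.003, 0.0, 1.0, 0.003]
wrist_force: [0.8, 1.8, -0.0]
opening: 0.632
grip_force: 15.0
```

```bash
python3 -c "
from h import *
go(.543,.3225,.145,90)"
```

```text
delta [-0.1586  0.0056  0.0076] rot [ 0.0051  0.0051 -0.0003] tcp [0.3844 0.3169 0.1518] yaw 90.0 q7 0.8
```

Call:
arm_command:
  grip: [0.6,0.6,0.6,0.6,0.6,0.6,0.6,0.6]
  delta_pos:
    - [-0.03,0,0]
    - [-0.065,0,0]
    - [-0.1,0,0]
    - [-0.135,0.005,0]
    - [-0.159,0.007,0]
    - [-0.159,0.007,0]
    - [-0.159,0.007,0]
    - [-0.159,0.007,0]
  rotation:
    - [0,0,0]
    - [0,0,0]
    - [0,0,0]
    - [0,0,0]
    - [0,0,0]
    - [0,0,0]
    - [0,0,0]
    - [0,0,0]

```text
time_s: 2.98
tool_pos: [0.5404, 0.3222, 0.1462]
ee_rot: [-0.001, -0.0, 1.0, -0.0]
wrist_force: [0.7, 0.5, -1.0]
opening: 0.632
grip_force: 15.0
```

```bash
python3 -c "
from h import *
go(.543,.3225,.0862,90)"
```

```text
delta [-0.0027  0.0004  0.06  ] rot [-0.0006 -0.0016  0.0004] tcp [0.5404 0.3222 0.1462] yaw 90.0 q7 0.99
```

Call:
arm_command:
  grip: [0.6,0.6,0.6,0.6,0.6,0.6]
  delta_pos:
    - [0,0,0.02]
    - [0,0,0.045]
    - [0,0,0.057]
    - [0,0,0.057]
    - [0,0,0.057]
    - [0,0,0.057]
  rotation:
    - [0,0,0]
    - [0,0,0]
    - [0,0,0]
    - [0,0,0]
    - [0,0,0]
    - [0,0,0]

```text
time_s: 3.48
tool_pos: [0.5415, 0.3227, 0.091]
ee_rot: [0.0, -0.0, 1.0, 0.0]
wrist_force: [0.7, -0.6, -0.1]
opening: 0.631
grip_force: 15.0
```

Call:
arm_command:
  grip: [0.6,0.6,0.6,0.6,0.6]
  delta_pos:
    - [0,0,0.001]
    - [0,0,0.002]
    - [0,0,0.002]
    - [0,0,0.002]
    - [0,0,0.002]
  rotation:
    - [0,0,0]
    - [0,0,0]
    - [0,0,0]
    - [0,0,0]
    - [0,0,0]

```text
time_s: 3.9
tool_pos: [0.5415, 0.3224, 0.0883]
ee_rot: [0.0, -0.0, 1.0, 0.0]
wrist_force: [0.0, 0.1, -0.5]
opening: 0.631
grip_force: 15.0
```

Call:
arm_command:
  grip: [0.6,0.6,0.6,0.6]
  delta_pos:
    - [0,0,0.0012]
    - [0,0,0.0012]
    - [0,0,0.0012]
    - [0,0,0.0012]
  rotation:
    - [0,0,0]
    - [0,0,0]
    - [0,0,0]
    - [0,0,0]

```text
time_s: 4.23
tool_pos: [0.5414, 0.3223, 0.0867]
ee_rot: [-0.0, -0.0, 1.0, -0.0]
wrist_force: [0.4, -0.7, -1.1]
opening: 0.631
grip_force: 15.0
```

Call:
arm_command:
  grip: [0.6,0.6,0.6,0.6]
  delta_pos:
    - [0,0,0.001]
    - [0,0,0.001]
    - [0,0,0.001]
    - [0,0,0.001]
  rotation:
    - [0,0,0]
    - [0,0,0]
    - [0,0,0]
    - [0,0,0]

```text
time_s: 4.57
tool_pos: [0.5416, 0.3224, 0.086]
ee_rot: [0.0, -0.0, 1.0, 0.0]
wrist_force: [-0.5, 0.3, 1.7]
opening: 0.638
grip_force: 15.0
```

Call:
arm_command:
  grip: [0.2,0.2,0.2,0.2,0.2,0.2,0.2,0.2]
  delta_pos:
    - [0,0,0]
    - [0,0,0]
    - [0,0,0]
    - [0,0,0]
    - [0,0,-0.02]
    - [0,0,-0.05]
    - [0,0,-0.075]
    - [0,0,-0.075]
  rotation:
    - [0,0,0]
    - [0,0,0]
    - [0,0,0]
    - [0,0,0]
    - [0,0,0]
    - [0,0,0]
    - [0,0,0]
    - [0,0,0]

```text
time_s: 5.23
tool_pos: [0.5436, 0.3235, 0.1659]
ee_rot: [0.003, 0.0, 1.0, 0.002]
wrist_force: [0.3, 1.1, -0.1]
opening: 0.799
grip_force: 0.0
```

```bash
python3 -c "
from h import *
go(.4219,-.1437,.13,90)"
```

```text
delta [ 0.1219 -0.4674  0.0331] rot [ 0.0043  0.0062 -0.0001] tcp [0.5436 0.3235 0.1659] yaw 90.0 q7 0.99
```

Call:
arm_command:
  grip: [0.2,0.3,0.3,0.3,0.3,0.3,0.3,0.3]
  delta_pos:
    - [0.122,-0.467,0]
    - [0.122,-0.467,0]
    - [0.122,-0.467,0]
    - [0.122,-0.467,0]
    - [0.122,-0.467,0]
    - [0.122,-0.467,0]
    - [0.122,-0.467,0]
    - [0.122,-0.467,0]
  rotation:
    - [0,0,0]
    - [0,0,0]
    - [0,0,0]
    - [0,0,0]
    - [0,0,0]
    - [0,0,0]
    - [0,0,0]
    - [0,0,0]

```text
time_s: 5.9
tool_pos: [0.4562, -0.0019, 0.1606]
ee_rot: [0.0, -0.0, 1.0, 0.0]
wrist_force: [0.4, -0.3, -0.6]
opening: 0.698
grip_force: 0.0
```

```bash
python3 -c "
from h import *
go(.4219,-.1437,.13,90)"
```

```text
delta [ 0.0344 -0.1418  0.0306] rot [0.0001 0.0002 0.0004] tcp [ 0.4562 -0.0019  0.1606] yaw 90.0 q7 1.52
```

Call:
arm_command:
  grip: [0.3,0.3,0.3,0.3,0.3,0.3,0.3,0.3]
  delta_pos:
    - [0.034,-0.142,0.03]
    - [0.034,-0.142,0.03]
    - [0.034,-0.142,0.03]
    - [0.034,-0.142,0.03]
    - [0.034,-0.142,0.03]
    - [0.034,-0.142,0.03]
    - [0.034,-0.142,0.03]
    - [0.034,-0.142,0.03]
  rotation:
    - [0,0,0]
    - [0,0,0]
    - [0,0,0]
    - [0,0,0]
    - [0,0,0]
    - [0,0,0]
    - [0,0,0]
    - [0,0,0]

```text
time_s: 6.57
tool_pos: [0.4238, -0.1409, 0.1308]
ee_rot: [0.0, -0.001, 1.0, 0.0]
wrist_force: [-0.1, 0.4, -0.2]
opening: 0.698
grip_force: 0.0
```

```bash
cat > wc.py <<'E'
import sys
from h import *
from cell import arm
x,y,z=map(float,sys.argv[1:4])
c=arm.camera("wrist"); h=cv2.cvtColor(c["pixels"],cv2.COLOR_RGB2HSV)
p=cv2.projectPoints(np.array([[x,y,z]]),c["rvec"],c["tvec"],c["camera_matrix"],None)[0][0,0]
im=c["pixels"].copy(); cv2.circle(im,tuple(int(t) for t in p),3,(255,0,0),-1); cv2.imwrite(f"pics/{sys.argv[4]}.png",im[:,:,::-1])
# dark hub hole nearest the estimate
g=cv2.inRange(h[:,:,2],0,95); n,l,s,ct=cv2.connectedComponentsWithStats(g)
k=[i for i in range(1,n) if 60<s[i,4]<1500]
i=min(k,key=lambda i:np.hypot(*(ct[i]-p))) if k else 0
print("proj",p.round(1),"hole",ct[i].round(1),s[i].tolist(),"world",ray(c,[ct[i]],z).round(4))
go(x,y,.081,90)
E
python3 wc.py .4219 -.1437 .018 w2
```

```text
proj [242.9 225. ] hole [172.6 288.7] [128, 238, 61, 90, 1441] world [[ 0.4672 -0.1899]]
delta [ 0.002  -0.0028  0.0499] rot [0.0004 0.0005 0.0027] tcp [ 0.4239 -0.1409  0.1309] yaw 90.2 q7 1.87
```

View pics/w2.png

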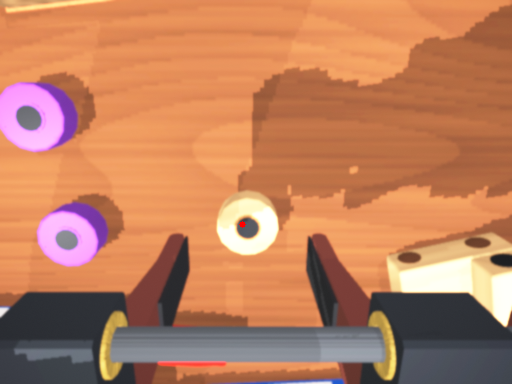

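The beech small wheel is at (247,227), almost on the estimate and between the fingers. The purple rings are well away at (30,118) and (70,238), and the body is at the right edge.

Call:
arm_command:
  grip: [0.3,0.3,0.3,0.3,0.8,0.8,0.8,0.8]
  delta_pos:
    - [0.001,0,0.03]
    - [0.001,0,0.05]
    - [0.001,0,0.05]
    - [0.001,0,0.05]
    - [0.001,0,0.05]
    - [0.001,0,0.05]
    - [0.001,0,0.05]
    - [0.001,0,0.05]
  rotation:
    - [0,0,0]
    - [0,0,0]
    - [0,0,0]
    - [0,0,0]
    - [0,0,0]
    - [0,0,0]
    - [0,0,0]
    - [0,0,0]

```text
time_s: 7.28
tool_pos: [0.4224, -0.1419, 0.0809]
ee_rot: [0.0, -0.0, 1.0, 0.0]
wrist_force: [0.6, -0.1, 0.5]
opening: 0.437
grip_force: 0.1
```

Call:
arm_command:
  grip: [0.8,0.8,0.8,0.8,0.8,0.8,0.8,0.8]
  delta_pos:
    - [0,0,0]
    - [0,0,0]
    - [0,0,0]
    - [0,0,0]
    - [0,0,-0.03]
    - [0,0,-0.065]
    - [0,0,-0.065]
    - [0,0,-0.065]
  rotation:
    - [0,0,0]
    - [0,0,0]
    - [0,0,0]
    - [0,0,0]
    - [0,0,0]
    - [0,0,0]
    - [0,0,0]
    - [0,0,0]

```text
time_s: 7.95
tool_pos: [0.4233, -0.1426, 0.1472]
ee_rot: [0.002, -0.0, 1.0, -0.0]
wrist_force: [0.1, 0.2, -1.8]
opening: 0.422
grip_force: 15.0
```

```bash
python3 -c "
from h import *
t=np.radians(3.4)
for ly in(.04,-.04):
  x,y=np.array([.6425,-.1073])+np.array([[np.cos(t),-np.sin(t)],[np.sin(t),np.cos(t)]])@[-.025,ly]; print(x,y)
  go(x,y,.145,90)"
```

```text
0.6151717493588673 -0.06885306622244844
delta [-0.1919  0.0737  0.0029] rot [-0.0008  0.004   0.    ] tcp [ 0.4233 -0.1426  0.1472] yaw 90.0 q7 1.87
0.6199162592449443 -0.14871225245634967
delta [-0.1966 -0.0061  0.003 ] rot [-0.0008  0.004   0.    ] tcp [ 0.4233 -0.1426  0.1472] yaw 90.0 q7 1.87
```

Call:
arm_command:
  grip: [0.8,0.8,0.8,0.8,0.8,0.8,0.8,0.8]
  delta_pos:
    - [-0.03,0.012,0]
    - [-0.067,0.026,0]
    - [-0.105,0.04,0]
    - [-0.143,0.055,0]
    - [-0.175,0.067,0]
    - [-0.192,0.0735,0]
    - [-0.192,0.0735,0]
    - [-0.192,0.0735,0]
  rotation:
    - [0,0,0]
    - [0,0,0]
    - [0,0,0]
    - [0,0,0]
    - [0,0,0]
    - [0,0,0]
    - [0,0,0]
    - [0,0,0]

```text
time_s: 8.62
tool_pos: [0.6137, -0.0682, 0.1436]
ee_rot: [-0.001, -0.001, 1.0, -0.0]
wrist_force: [-0.1, -1.3, 0.1]
opening: 0.432
grip_force: 15.0
```

Call:
arm_command:
  grip: [0.8,0.8,0.8,0.8,0.8,0.8,0.8,0.8]
  delta_pos:
    - [0,0,0.015]
    - [0,0,0.04]
    - [0,0,0.054]
    - [0,0,0.054]
    - [0,0,0.056]
    - [0,0,0.057]
    - [0,0,0.057]
    - [0,0,0.057]
  rotation:
    - [0,0,0]
    - [0,0,0]
    - [0,0,0]
    - [0,0,0]
    - [0,0,0]
    - [0,0,0]
    - [0,0,0]
    - [0,0,0]

```text
time_s: 9.28
tool_pos: [0.6146, -0.0689, 0.0897]
ee_rot: [0.001, 0.0, 1.0, -0.0]
wrist_force: [0.8, 0.1, 0.2]
opening: 0.427
grip_force: 15.0
```

Grasped at 0.0809 on the bench, so floor contact should come at about 0.085.

Call:
arm_command:
  grip: [0.8,0.8,0.8,0.8,0.8]
  delta_pos:
    - [0,0,0.001]
    - [0,0,0.002]
    - [0,0,0.003]
    - [0,0,0.003]
    - [0,0,0.003]
  rotation:
    - [0,0,0]
    - [0,0,0]
    - [0,0,0]
    - [0,0,0]
    - [0,0,0]

```text
time_s: 9.7
tool_pos: [0.6142, -0.0686, 0.0857]
ee_rot: [-0.0, -0.0, 1.0, 0.0]
wrist_force: [-0.5, -0.0, 0.9]
opening: 0.431
grip_force: 15.0
```

Call:
arm_command:
  grip: [0.8,0.8,0.8,0.8]
  delta_pos:
    - [0,0,0.001]
    - [0,0,0.001]
    - [0,0,0.001]
    - [0,0,0.001]
  rotation:
    - [0,0,0]
    - [0,0,0]
    - [0,0,0]
    - [0,0,0]

```text
time_s: 10.03
tool_pos: [0.6144, -0.0687, 0.0849]
ee_rot: [0.0, -0.0, 1.0, 0.0]
wrist_force: [-0.4, -0.2, 1.8]
opening: 0.432
grip_force: 15.0
```

Contact (1.8 N). Release, lift and take a check picture.

Call:
arm_command:
  grip: [0.35,0.35,0.35,0.35,0.35,0.35,0.35,0.35]
  delta_pos:
    - [0,0,0]
    - [0,0,0]
    - [0,0,0]
    - [0,0,0]
    - [0,0,-0.02]
    - [0,0,-0.05]
    - [0,0,-0.075]
    - [0,0,-0.075]
  rotation:
    - [0,0,0]
    - [0,0,0]
    - [0,0,0]
    - [0,0,0]
    - [0,0,0]
    - [0,0,0]
    - [0,0,0]
    - [0,0,0]

```text
time_s: 10.7
tool_pos: [0.6167, -0.0691, 0.1647]
ee_rot: [0.004, 0.0, 1.0, -0.0]
wrist_force: [0.4, 0.1, 0.5]
opening: 0.65
grip_force: 0.0
```

```bash
python3 -c "
from h import *
go(.394,-.3415,.16,90)"
```

```text
delta [ 0.2227 -0.2725  0.0031] rot [-0.0003  0.0073 -0.0002] tcp [ 0.6167 -0.0691  0.1647] yaw 90.0 q7 1.68
```

Call:
arm_command:
  grip: [0.35,0.35,0.35,0.35,0.35,0.35,0.35,0.35]
  delta_pos:
    - [0.222,-0.2725,0]
    - [0.222,-0.2725,0]
    - [0.222,-0.2725,0]
    - [0.222,-0.2725,0]
    - [0.222,-0.2725,0]
    - [0.222,-0.2725,0]
    - [0.222,-0.2725,0]
    - [0.222,-0.2725,0]
  rotation:
    - [0,0,0]
    - [0,0,0]
    - [0,0,0]
    - [0,0,0]
    - [0,0,0]
    - [0,0,0]
    - [0,0,0]
    - [0,0,0]

```text
time_s: 11.37
tool_pos: [0.4022, -0.3283, 0.1595]
ee_rot: [0.0, -0.0, 1.0, -0.0]
wrist_force: [1.7, -1.9, -0.2]
opening: 0.648
grip_force: 0.0
```

```bash
python3 -c "
from h import *
go(.394,-.3415,.13,90)"
```

```text
delta [ 0.0082 -0.0132  0.0295] rot [-0.      0.      0.0004] tcp [ 0.4022 -0.3283  0.1595] yaw 90.0 q7 2.26
```

Call:
arm_command:
  grip: [0.35,0.35,0.35,0.35]
  delta_pos:
    - [0.007,-0.012,0.03]
    - [0.007,-0.012,0.03]
    - [0.007,-0.012,0.03]
    - [0.007,-0.012,0.03]
  rotation:
    - [0,0,0]
    - [0,0,0]
    - [0,0,0]
    - [0,0,0]

```text
time_s: 11.7
tool_pos: [0.3975, -0.3383, 0.1298]
ee_rot: [-0.0, -0.001, 1.0, 0.0]
wrist_force: [-0.0, -0.1, -0.5]
opening: 0.648
grip_force: 0.0
```

```bash
python3 wc.py .394 -.3415 .018 w3
```

```text
proj [242.1 223.3] hole [246.  222.8] [236, 213, 21, 20, 323] world [[ 0.3936 -0.3391]]
delta [ 0.0041 -0.0034  0.0491] rot [0.0004 0.0007 0.0022] tcp [ 0.398  -0.3381  0.1302] yaw 90.1 q7 2.3
```

View pics/w3.png

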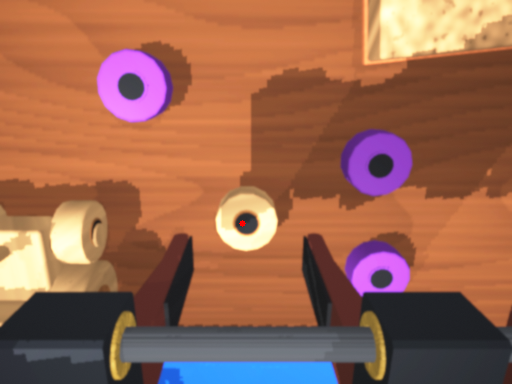

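The small wheel is at (246,223). The purple rings at (377,163) and (380,270) and the glued tractor, whose right edge is at about x=115, all clear the fingers.

Call:
arm_command:
  grip: [0.35,0.35,0.35,0.35,0.8,0.8,0.8,0.8]
  delta_pos:
    - [0.003,-0.001,0.03]
    - [0.003,-0.001,0.049]
    - [0.003,-0.001,0.049]
    - [0.003,-0.001,0.049]
    - [0.003,-0.001,0.049]
    - [0.003,-0.001,0.049]
    - [0.003,-0.001,0.049]
    - [0.003,-0.001,0.049]
  rotation:
    - [0,0,0]
    - [0,0,0]
    - [0,0,0]
    - [0,0,0]
    - [0,0,0]
    - [0,0,0]
    - [0,0,0]
    - [0,0,0]

```text
time_s: 12.42
tool_pos: [0.3943, -0.3398, 0.0812]
ee_rot: [0.0, -0.001, 1.0, -0.0]
wrist_force: [-0.1, 1.4, 2.4]
opening: 0.427
grip_force: 15.0
```

Call:
arm_command:
  grip: [0.8,0.8,0.8,0.8,0.8,0.8,0.8,0.8]
  delta_pos:
    - [0,0,0]
    - [0,0,0]
    - [0,0,0]
    - [0,0,0]
    - [0,0,-0.03]
    - [0,0,-0.065]
    - [0,0,-0.075]
    - [0,0,-0.075]
  rotation:
    - [0,0,0]
    - [0,0,0]
    - [0,0,0]
    - [0,0,0]
    - [0,0,0]
    - [0,0,0]
    - [0,0,0]
    - [0,0,0]

```text
time_s: 13.08
tool_pos: [0.3948, -0.3414, 0.1584]
ee_rot: [0.002, 0.0, 1.0, -0.002]
wrist_force: [0.8, -0.0, 0.2]
opening: 0.428
grip_force: 15.0
```

```bash
python3 -c "
from h import *
go(.620,-.1487,.155,90)"
```

```text
delta [-0.2252  0.1928  0.0037] rot [-0.0031  0.0042 -0.0003] tcp [ 0.3948 -0.3414  0.1584] yaw 90.0 q7 2.29
```

Call:
arm_command:
  grip: [0.8,0.8,0.8,0.8,0.8,0.8,0.8,0.8]
  delta_pos:
    - [-0.025,0.021,0]
    - [-0.05,0.043,0]
    - [-0.079,0.068,0]
    - [-0.11,0.094,0]
    - [-0.14,0.12,0]
    - [-0.17,0.146,0]
    - [-0.2,0.171,0]
    - [-0.225,0.192,0]
  rotation:
    - [0,0,0]
    - [0,0,0]
    - [0,0,0]
    - [0,0,0]
    - [0,0,0]
    - [0,0,0]
    - [0,0,0]
    - [0,0,0]

```text
time_s: 13.75
tool_pos: [0.62, -0.1454, 0.1538]
ee_rot: [-0.001, -0.001, 1.0, 0.0]
wrist_force: [0.4, -0.3, -0.9]
opening: 0.427
grip_force: 15.0
```

Call:
arm_command:
  grip: [0.8,0.8]
  delta_pos:
    - [0,0,0]
    - [0,0,0]
  rotation:
    - [0,0,0]
    - [0,0,0]

```text
time_s: 13.92
tool_pos: [0.6192, -0.1457, 0.1534]
ee_rot: [-0.001, -0.002, 1.0, 0.0]
wrist_force: [0.1, -0.5, -0.3]
opening: 0.428
grip_force: 15.0
```

```bash
python3 -c "
from h import *
go(.620,-.1487,.0875,90)"
```

```text
delta [-0.001  -0.003   0.0659] rot [ 0.0009 -0.0022  0.0042] tcp [ 0.6192 -0.1457  0.1534] yaw 90.2 q7 1.82
```

Call:
arm_command:
  grip: [0.8,0.8,0.8,0.8,0.8,0.8,0.8,0.8]
  delta_pos:
    - [0,-0.003,0.02]
    - [0,-0.003,0.05]
    - [0,-0.003,0.064]
    - [0,-0.003,0.066]
    - [0,-0.003,0.067]
    - [0,-0.003,0.068]
    - [0,-0.003,0.068]
    - [0,-0.003,0.068]
  rotation:
    - [0,0,0]
    - [0,0,0]
    - [0,0,0]
    - [0,0,0]
    - [0,0,0]
    - [0,0,0]
    - [0,0,0]
    - [0,0,0]

```text
time_s: 14.58
tool_pos: [0.6193, -0.1513, 0.089]
ee_rot: [0.001, -0.0, 1.0, -0.0]
wrist_force: [1.4, -1.0, 0.3]
opening: 0.427
grip_force: 15.0
```

Call:
arm_command:
  grip: [0.8,0.8,0.8,0.8]
  delta_pos:
    - [0,0,0.001]
    - [0,0,0.0015]
    - [0,0,0.0015]
    - [0,0,0.0015]
  rotation:
    - [0,0,0]
    - [0,0,0]
    - [0,0,0]
    - [0,0,0]

```text
time_s: 14.92
tool_pos: [0.6188, -0.151, 0.0865]
ee_rot: [0.0, -0.0, 1.0, -0.0]
wrist_force: [-0.5, -0.3, -0.2]
opening: 0.424
grip_force: 15.0
```

Call:
arm_command:
  grip: [0.8,0.8,0.8,0.8]
  delta_pos:
    - [0,0,0.0008]
    - [0,0,0.0013]
    - [0,0,0.0013]
    - [0,0,0.0013]
  rotation:
    - [0,0,0]
    - [0,0,0]
    - [0,0,0]
    - [0,0,0]

```text
time_s: 15.25
tool_pos: [0.6188, -0.1511, 0.0852]
ee_rot: [0.0, -0.0, 1.0, 0.0]
wrist_force: [-0.6, -0.1, 3.4]
opening: 0.428
grip_force: 15.0
```

Call:
arm_command:
  grip: [0.8,0.8,0.8]
  delta_pos:
    - [0,0,0.0004]
    - [0,0,0.0004]
    - [0,0,0.0004]
  rotation:
    - [0,0,0]
    - [0,0,0]
    - [0,0,0]

```text
time_s: 15.5
tool_pos: [0.6188, -0.1511, 0.0852]
ee_rot: [0.0, -0.0, 1.0, 0.0]
wrist_force: [-2.1, -0.2, 7.0]
opening: 0.428
grip_force: 15.0
```

Call:
arm_command:
  grip: [0.4,0.4,0.4,0.4,0.4,0.4,0.4,0.4]
  delta_pos:
    - [0,0,0]
    - [0,0,0]
    - [0,0,0]
    - [0,0,0]
    - [0,0,-0.02]
    - [0,0,-0.05]
    - [0,0,-0.075]
    - [0,0,-0.075]
  rotation:
    - [0,0,0]
    - [0,0,0]
    - [0,0,0]
    - [0,0,0]
    - [0,0,0]
    - [0,0,0]
    - [0,0,0]
    - [0,0,0]

```text
time_s: 16.17
tool_pos: [0.621, -0.1519, 0.1644]
ee_rot: [0.003, 0.0, 1.0, -0.001]
wrist_force: [0.8, -0.3, 0.3]
opening: 0.598
grip_force: 0.0
```

```bash
python3 - <<'E'
from h import *
from cell import arm
c=arm.camera("wrist"); cv2.imwrite("pics/w4.png",c["pixels"][:,:,::-1])
go(.4371,.1657,.16,10.4)
E
```

```text
delta [0.1831 0.3173 0.001 ] rot [0.0027 0.0047 1.3893] tcp [ 0.6202 -0.1516  0.1622] yaw 90.0 q7 1.83
```

View pics/w4.png

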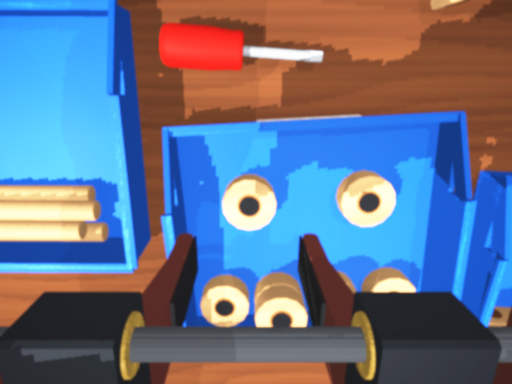

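Both small wheels lie flat on the bin floor in front of the stock, at (249,203) and (368,200). Next is the axle.

Call:
arm_command:
  grip: [0.4,0.4,0.4,0.4,0.4,0.4,0.4,0.4]
  delta_pos:
    - [0.183,0.317,0]
    - [0.183,0.317,0]
    - [0.183,0.317,0]
    - [0.183,0.317,0]
    - [0.183,0.317,0]
    - [0.183,0.317,0]
    - [0.183,0.317,0]
    - [0.183,0.317,0]
  rotation:
    - [0,0,1.389]
    - [0,0,1.389]
    - [0,0,1.389]
    - [0,0,1.389]
    - [0,0,1.389]
    - [0,0,1.389]
    - [0,0,1.389]
    - [0,0,1.389]

```text
time_s: 16.88
tool_pos: [0.4545, 0.1316, 0.1586]
ee_rot: [-0.0, 0.47, 0.882, -0.001]
wrist_force: [0.7, 0.8, 0.5]
opening: 0.6
grip_force: 0.0
```

```bash
python3 -c "
from h import *
go(.4371,.1657,.13,10.4)"
```

```text
delta [0.038  0.0046 0.0286] rot [-1.600e-03  2.000e-04  4.096e-01] tcp [0.4545 0.1316 0.1586] yaw 33.9 q7 0.41
```

Call:
arm_command:
  grip: [0.4,0.4,0.4,0.4,0.4,0.4,0.4,0.4]
  delta_pos:
    - [0.037,0.005,0.028]
    - [0.037,0.005,0.028]
    - [0.037,0.005,0.028]
    - [0.037,0.005,0.028]
    - [0.037,0.005,0.028]
    - [0.037,0.005,0.028]
    - [0.037,0.005,0.028]
    - [0.037,0.005,0.028]
  rotation:
    - [0,0,0.409]
    - [0,0,0.409]
    - [0,0,0.409]
    - [0,0,0.409]
    - [0,0,0.409]
    - [0,0,0.409]
    - [0,0,0.409]
    - [0,0,0.409]

```text
time_s: 17.55
tool_pos: [0.4398, 0.1635, 0.1314]
ee_rot: [-0.0, 0.637, 0.77, -0.0]
wrist_force: [0.0, -0.2, 1.2]
opening: 0.603
grip_force: 0.0
```

```bash
python3 - <<'E'
from h import *
from cell import arm
c=arm.camera("wrist"); np.savez("pics/w5.npz",**c)
Y=np.radians(100.4); pts=np.array([[.4371,.1657,.014],[.4371+.055*np.cos(Y),.1657+.055*np.sin(Y),.014],[.4371-.055*np.cos(Y),.1657-.055*np.sin(Y),.014]])
p=cv2.projectPoints(pts,c["rvec"],c["tvec"],c["camera_matrix"],None)[0][:,0]
im=c["pixels"].copy()
for q in p: cv2.circle(im,tuple(int(t) for t in q),3,(255,0,0),-1)
cv2.imwrite("pics/w5.png",im[:,:,::-1]); print(p.round(0).tolist())
go(.4371,.1657,.081,10.4)
E
```

```text
[[245.0, 220.0], [245.0, 132.0], [245.0, 296.0]]
delta [ 0.0027 -0.0023  0.0505] rot [-0.0001  0.      0.0066] tcp [0.4399 0.1635 0.1315] yaw 10.8 q7 0.02
```

View pics/w5.png

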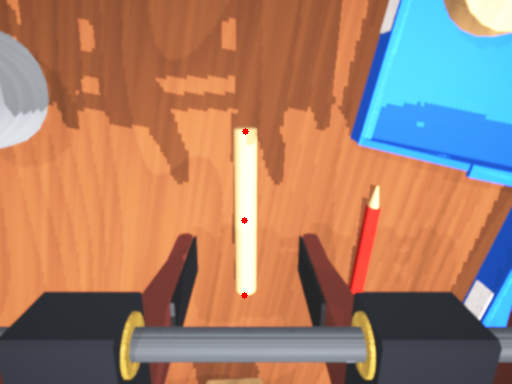

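The axle stands vertical in the view from (245,132) to (245,296), centred between the fingers. The pencil at (365,235) is clear.

Call:
arm_command:
  grip: [0.4,0.4,0.4,0.4,0.95,0.95,0.95,0.95]
  delta_pos:
    - [0.002,-0.001,0.03]
    - [0.002,-0.001,0.05]
    - [0.002,-0.001,0.05]
    - [0.002,-0.001,0.05]
    - [0.002,-0.001,0.05]
    - [0.002,-0.001,0.05]
    - [0.002,-0.001,0.05]
    - [0.002,-0.001,0.05]
  rotation:
    - [0,0,0]
    - [0,0,0]
    - [0,0,0]
    - [0,0,0]
    - [0,0,0]
    - [0,0,0]
    - [0,0,0]
    - [0,0,0]

```text
time_s: 18.27
tool_pos: [0.4385, 0.1655, 0.0817]
ee_rot: [0.0, 0.638, 0.77, 0.0]
wrist_force: [-0.2, 0.0, -0.1]
opening: 0.332
grip_force: 0.0
```

Call:
arm_command:
  grip: [0.95,0.95,0.95,0.95,0.95]
  delta_pos:
    - [0,0,0]
    - [0,0,0]
    - [0,0,0]
    - [0,0,0]
    - [0,0,0]
  rotation:
    - [0,0,0]
    - [0,0,0]
    - [0,0,0]
    - [0,0,0]
    - [0,0,0]

```text
time_s: 18.68
tool_pos: [0.4385, 0.1656, 0.0816]
ee_rot: [-0.0, 0.638, 0.77, 0.0]
wrist_force: [-0.0, 0.0, 0.8]
opening: 0.157
grip_force: 15.0
```

Call:
arm_command:
  grip: [0.95,0.95,0.95,0.95,0.95,0.95]
  delta_pos:
    - [0,0,-0.02]
    - [0,0,-0.05]
    - [0,0,-0.08]
    - [0,0,-0.095]
    - [0,0,-0.095]
    - [0,0,-0.095]
  rotation:
    - [0,0,0]
    - [0,0,0]
    - [0,0,0]
    - [0,0,0]
    - [0,0,0]
    - [0,0,0]

```text
time_s: 19.18
tool_pos: [0.4387, 0.166, 0.1771]
ee_rot: [0.0, 0.638, 0.77, 0.001]
wrist_force: [0.3, 1.0, 0.1]
opening: 0.152
grip_force: 15.0
```

```bash
python3 -c "
from h import *
go(.549,-.3253,.175,-.4)"
```

```text
delta [-0.5032  0.0164  0.0016] rot [ 0.0016 -0.0013  0.1953] tcp [0.4387 0.166  0.1771] yaw 10.8 q7 -0.03
```

Call:
arm_command:
  grip: [0.95,0.95,0.95,0.95,0.95,0.95,0.95,0.95]
  delta_pos:
    - [-0.02,0.001,0]
    - [-0.05,0.002,0]
    - [-0.085,0.003,0]
    - [-0.12,0.004,0]
    - [-0.155,0.005,0]
    - [-0.19,0.006,0]
    - [-0.225,0.007,0]
    - [-0.26,0.0085,0]
  rotation:
    - [0,0,0.02]
    - [0,0,0.04]
    - [0,0,0.07]
    - [0,0,0.1]
    - [0,0,0.13]
    - [0,0,0.15]
    - [0,0,0.17]
    - [0,0,0.195]

```text
time_s: 19.85
tool_pos: [0.4946, -0.0899, 0.1751]
ee_rot: [-0.001, 0.71, 0.704, -0.001]
wrist_force: [0.4, 0.2, -0.4]
opening: 0.153
grip_force: 15.0
```

```bash
python3 -c "
from h import *
go(.549,-.3253,.175,-.4)"
```

```text
delta [-0.235   0.0562  0.    ] rot [-0.0023  0.0001 -0.001 ] tcp [ 0.4946 -0.0899  0.1751] yaw -0.5 q7 0.39
```

Call:
arm_command:
  grip: [0.95,0.95,0.95,0.95,0.95,0.95,0.95,0.95]
  delta_pos:
    - [-0.035,0.008,0]
    - [-0.07,0.017,0]
    - [-0.105,0.025,0]
    - [-0.14,0.034,0]
    - [-0.175,0.042,0]
    - [-0.21,0.05,0]
    - [-0.235,0.056,0]
    - [-0.235,0.056,0]
  rotation:
    - [0,0,0]
    - [0,0,0]
    - [0,0,0]
    - [0,0,0]
    - [0,0,0]
    - [0,0,0]
    - [0,0,0]
    - [0,0,0]

```text
time_s: 20.52
tool_pos: [0.5482, -0.3299, 0.1749]
ee_rot: [0.001, 0.712, 0.702, -0.002]
wrist_force: [-0.9, 0.4, 0.6]
opening: 0.151
grip_force: 15.0
```

Call:
arm_command:
  grip: [0.95,0.95,0.95,0.95,0.95,0.95,0.95,0.95]
  delta_pos:
    - [0,0,0.01]
    - [0,0,0.035]
    - [0,0,0.06]
    - [0,0,0.075]
    - [0,0,0.083]
    - [0,0,0.083]
    - [0,0,0.083]
    - [0,0,0.083]
  rotation:
    - [0,0,0]
    - [0,0,0]
    - [0,0,0]
    - [0,0,0]
    - [0,0,0]
    - [0,0,0]
    - [0,0,0]
    - [0,0,0]

```text
time_s: 21.18
tool_pos: [0.5501, -0.3235, 0.0942]
ee_rot: [0.0, 0.709, 0.705, 0.0]
wrist_force: [0.3, 0.4, 0.0]
opening: 0.152
grip_force: 15.0
```

Grasp TCP height was 0.0816, so floor contact should come near 0.0856.

Call:
arm_command:
  grip: [0.95,0.95,0.95,0.95,0.95,0.95,0.95,0.95]
  delta_pos:
    - [0,0,0.002]
    - [0,0,0.004]
    - [0,0,0.006]
    - [0,0,0.007]
    - [0,0,0.0075]
    - [0,0,0.0075]
    - [0,0,0.0075]
    - [0,0,0.0075]
  rotation:
    - [0,0,0]
    - [0,0,0]
    - [0,0,0]
    - [0,0,0]
    - [0,0,0]
    - [0,0,0]
    - [0,0,0]
    - [0,0,0]

```text
time_s: 21.85
tool_pos: [0.5497, -0.3238, 0.0861]
ee_rot: [0.0, 0.71, 0.705, 0.0]
wrist_force: [-0.0, 0.5, 0.3]
opening: 0.151
grip_force: 15.0
```

Call:
arm_command:
  grip: [0.95,0.95,0.95,0.95]
  delta_pos:
    - [0,0,0.0006]
    - [0,0,0.0006]
    - [0,0,0.0006]
    - [0,0,0.0006]
  rotation:
    - [0,0,0]
    - [0,0,0]
    - [0,0,0]
    - [0,0,0]

```text
time_s: 22.18
tool_pos: [0.5497, -0.3238, 0.0857]
ee_rot: [0.0, 0.71, 0.705, 0.0]
wrist_force: [-0.8, 0.2, 2.7]
opening: 0.151
grip_force: 15.0
```

Call:
arm_command:
  grip: [0.65,0.65,0.65,0.65,0.65,0.65,0.65,0.65]
  delta_pos:
    - [0,0,0]
    - [0,0,0]
    - [0,0,0]
    - [0,0,0]
    - [0,0,-0.02]
    - [0,0,-0.05]
    - [0,0,-0.085]
    - [0,0,-0.085]
  rotation:
    - [0,0,0]
    - [0,0,0]
    - [0,0,0]
    - [0,0,0]
    - [0,0,0]
    - [0,0,0]
    - [0,0,0]
    - [0,0,0]

```text
time_s: 22.85
tool_pos: [0.5517, -0.3258, 0.1767]
ee_rot: [0.004, 0.71, 0.704, 0.001]
wrist_force: [1.7, -1.7, -0.1]
opening: 0.35
grip_force: 0.0
```

```bash
python3 -c "
from h import *
Y=np.radians(-78.2)
go(.4629-.004*np.cos(Y),-.0075-.004*np.sin(Y),.17,11.8)"
```

```text
delta [ 0.3215 -0.0922  0.0047] rot [ 0.0072  0.0048 -0.2138] tcp [ 0.5517 -0.3258  0.1767] yaw -0.4 q7 0.79
```

Call:
arm_command:
  grip: [0.65,0.2,0.1,0.1,0.1,0.1,0.1,0.1]
  delta_pos:
    - [0.321,-0.092,0]
    - [0.321,-0.092,0]
    - [0.321,-0.092,0]
    - [0.321,-0.092,0]
    - [0.321,-0.092,0]
    - [0.321,-0.092,0]
    - [0.321,-0.092,0]
    - [0.321,-0.092,0]
  rotation:
    - [0,0,-0.214]
    - [0,0,-0.214]
    - [0,0,-0.214]
    - [0,0,-0.214]
    - [0,0,-0.214]
    - [0,0,-0.214]
    - [0,0,-0.214]
    - [0,0,-0.214]

```text
time_s: 23.52
tool_pos: [0.4593, -0.001, 0.1706]
ee_rot: [0.0, 0.63, 0.776, 0.0]
wrist_force: [1.2, 0.9, 0.3]
opening: 0.842
grip_force: 0.0
```

```bash
python3 -c "
from h import *
go(.4621,-.0035,.15,11.8)"
```

```text
delta [-0.0031  0.0022  0.0206] rot [ 0.0008 -0.0001  0.0005] tcp [ 0.4593 -0.001   0.1706] yaw 11.8 q7 0.37
```

Call:
arm_command:
  grip: [0.1,0.1,0.1,0.1]
  delta_pos:
    - [-0.003,0.002,0.02]
    - [-0.003,0.002,0.02]
    - [-0.003,0.002,0.02]
    - [-0.003,0.002,0.02]
  rotation:
    - [0,0,0]
    - [0,0,0]
    - [0,0,0]
    - [0,0,0]

```text
time_s: 23.85
tool_pos: [0.463, -0.0067, 0.1509]
ee_rot: [0.0, 0.631, 0.775, -0.0]
wrist_force: [-0.9, 0.4, -1.0]
opening: 0.901
grip_force: 0.0
```

```bash
python3 - <<'E'
from h import *
from cell import arm
c=arm.camera("wrist")
pts=R.from_euler("z",-78.2,degrees=True).apply([[.036,.022,.024],[.036,-.022,.024],[-.036,.022,.046],[-.036,-.022,.046]])+[.4629,-.0075,0]
p=cv2.projectPoints(pts,c["rvec"],c["tvec"],c["camera_matrix"],None)[0][:,0]
im=c["pixels"].copy()
for q in p: cv2.circle(im,tuple(int(t) for t in q),3,(255,0,0),-1)
cv2.imwrite("pics/w6.png",im[:,:,::-1]); go(.4621,-.0035,.082,11.8)
E
```

```text
delta [ 0.0037 -0.0004  0.0691] rot [ 0.0006  0.0007 -0.0025] tcp [ 0.4631 -0.007   0.1511] yaw 11.7 q7 0.41
```

View pics/w6.png

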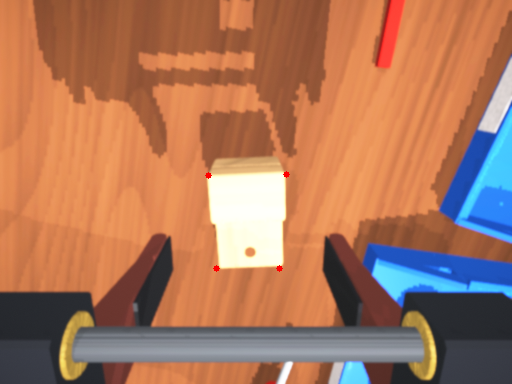

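The body stands upright with the estimated corners on it: cab corners (208,175) and (286,174), front corners (216,268) and (280,268). It is centred and clear of the bin.

Call:
arm_command:
  grip: [0.1,0.1,0.1,0.1,0.1,0.7,0.7,0.7]
  delta_pos:
    - [0.003,0,0.03]
    - [0.003,0,0.06]
    - [0.003,0,0.069]
    - [0.003,0,0.069]
    - [0.003,0,0.069]
    - [0.003,0,0.069]
    - [0.003,0,0.069]
    - [0.003,0,0.069]
  rotation:
    - [0,0,0]
    - [0,0,0]
    - [0,0,0]
    - [0,0,0]
    - [0,0,0]
    - [0,0,0]
    - [0,0,0]
    - [0,0,0]
  force: 15

```text
time_s: 24.57
tool_pos: [0.4624, -0.0027, 0.082]
ee_rot: [0.0, 0.631, 0.776, 0.0]
wrist_force: [0.5, 1.0, -0.1]
opening: 0.712
grip_force: 0.0
```

Call:
arm_command:
  grip: [0.7,0.7,0.7,0.7,0.7,0.7,0.7]
  delta_pos:
    - [0,0,0]
    - [0,0,0]
    - [0,0,0]
    - [0,0,0]
    - [0,0,0]
    - [0,0,0]
    - [0,0,0]
  rotation:
    - [0,0,0]
    - [0,0,0]
    - [0,0,0]
    - [0,0,0]
    - [0,0,0]
    - [0,0,0]
    - [0,0,0]
  force: 20

```text
time_s: 25.15
tool_pos: [0.4622, -0.0022, 0.0816]
ee_rot: [0.0, 0.63, 0.776, 0.0]
wrist_force: [-1.5, 0.3, 5.1]
opening: 0.507
grip_force: 19.7
```

Call:
arm_command:
  grip: [0.7,0.7,0.7,0.7,0.7,0.7]
  delta_pos:
    - [0,0,-0.02]
    - [0,0,-0.045]
    - [0,0,-0.075]
    - [0,0,-0.085]
    - [0,0,-0.085]
    - [0,0,-0.085]
  rotation:
    - [0,0,0]
    - [0,0,0]
    - [0,0,0]
    - [0,0,0]
    - [0,0,0]
    - [0,0,0]

```text
time_s: 25.65
tool_pos: [0.4621, -0.0018, 0.1662]
ee_rot: [0.0, 0.63, 0.777, 0.0]
wrist_force: [0.1, -0.4, 0.3]
opening: 0.506
grip_force: 19.7
```

```bash
python3 -c "
from h import *
x,y=R.from_euler('z',-3.8,degrees=True).apply([-.024,0,0])[:2]+np.array([.684,.1088]);print(x,y)
go(x,y,.167,-3.8)"
```

```text
0.6600527647609908 0.1103905736096
delta [ 0.069   0.2168 -0.0005] rot [ 0.0008 -0.0005  0.2739] tcp [ 0.4621 -0.0018  0.1662] yaw 11.9 q7 0.38
```

Call:
arm_command:
  grip: [0.7,0.7,0.7,0.7,0.7,0.7,0.7,0.7]
  delta_pos:
    - [0.007,0.022,0]
    - [0.017,0.052,0]
    - [0.027,0.085,0]
    - [0.037,0.118,0]
    - [0.048,0.15,0]
    - [0.057,0.18,0]
    - [0.065,0.205,0]
    - [0.069,0.217,0]
  rotation:
    - [0,0,0.03]
    - [0,0,0.07]
    - [0,0,0.11]
    - [0,0,0.15]
    - [0,0,0.19]
    - [0,0,0.23]
    - [0,0,0.26]
    - [0,0,0.274]

```text
time_s: 26.32
tool_pos: [0.6617, 0.1124, 0.1631]
ee_rot: [-0.001, 0.73, 0.683, -0.001]
wrist_force: [-0.4, -0.4, -1.1]
opening: 0.505
grip_force: 19.7
```

Call:
arm_command:
  grip: [0.7,0.7,0.7]
  delta_pos:
    - [0,0,0]
    - [0,0,0]
    - [0,0,0]
  rotation:
    - [0,0,0]
    - [0,0,0]
    - [0,0,0]

```text
time_s: 26.57
tool_pos: [0.6589, 0.1087, 0.1647]
ee_rot: [-0.001, 0.731, 0.683, -0.001]
wrist_force: [-0.2, 0.0, -0.4]
opening: 0.505
grip_force: 19.7
```

```bash
python3 -c "
from h import *
go(.660,.1104,.0875,-3.8)"
```

```text
delta [0.0018 0.0012 0.0772] rot [-0.0029  0.0013 -0.0014] tcp [0.6589 0.1087 0.1647] yaw -3.9 q7 0.03
```

Call:
arm_command:
  grip: [0.7,0.7,0.7,0.7,0.7,0.7,0.7,0.7]
  delta_pos:
    - [0,0,0.015]
    - [0,0,0.04]
    - [0,0,0.06]
    - [0,0,0.071]
    - [0,0,0.075]
    - [0,0,0.077]
    - [0,0,0.077]
    - [0,0,0.077]
  rotation:
    - [0,0,0]
    - [0,0,0]
    - [0,0,0]
    - [0,0,0]
    - [0,0,0]
    - [0,0,0]
    - [0,0,0]
    - [0,0,0]

```text
time_s: 27.23
tool_pos: [0.6608, 0.1097, 0.0906]
ee_rot: [0.0, 0.731, 0.683, 0.001]
wrist_force: [1.0, 0.4, -1.2]
opening: 0.506
grip_force: 19.7
```

Call:
arm_command:
  grip: [0.7,0.7,0.7,0.7]
  delta_pos:
    - [0,0,0.001]
    - [0,0,0.0015]
    - [0,0,0.0015]
    - [0,0,0.0015]
  rotation:
    - [0,0,0]
    - [0,0,0]
    - [0,0,0]
    - [0,0,0]

```text
time_s: 27.57
tool_pos: [0.6604, 0.11, 0.0883]
ee_rot: [0.0, 0.73, 0.683, 0.0]
wrist_force: [-0.2, 0.5, -1.4]
opening: 0.507
grip_force: 19.7
```

Call:
arm_command:
  grip: [0.7,0.7,0.7,0.7,0.7]
  delta_pos:
    - [0,0,0.001]
    - [0,0,0.002]
    - [0,0,0.0022]
    - [0,0,0.0022]
    - [0,0,0.0022]
  rotation:
    - [0,0,0]
    - [0,0,0]
    - [0,0,0]
    - [0,0,0]
    - [0,0,0]

```text
time_s: 27.98
tool_pos: [0.6603, 0.1099, 0.0858]
ee_rot: [-0.0, 0.73, 0.683, -0.0]
wrist_force: [0.4, -1.0, 0.1]
opening: 0.505
grip_force: 19.7
```

Call:
arm_command:
  grip: [0.7,0.7,0.7,0.7]
  delta_pos:
    - [0,0,0.0006]
    - [0,0,0.0006]
    - [0,0,0.0006]
    - [0,0,0.0006]
  rotation:
    - [0,0,0]
    - [0,0,0]
    - [0,0,0]
    - [0,0,0]

```text
time_s: 28.32
tool_pos: [0.6603, 0.1099, 0.0857]
ee_rot: [-0.0, 0.73, 0.683, 0.0]
wrist_force: [-1.9, 1.4, 5.3]
opening: 0.505
grip_force: 19.7
```

Call:
arm_command:
  grip: [0.36,0.36,0.36,0.36,0.36,0.36,0.36,0.36]
  delta_pos:
    - [0,0,0]
    - [0,0,0]
    - [0,0,0]
    - [0,0,0]
    - [0,0,-0.015]
    - [0,0,-0.04]
    - [0,0,-0.075]
    - [0,0,-0.1]
  rotation:
    - [0,0,0]
    - [0,0,0]
    - [0,0,0]
    - [0,0,0]
    - [0,0,0]
    - [0,0,0]
    - [0,0,0]
    - [0,0,0]

```text
time_s: 28.98
tool_pos: [0.6608, 0.1095, 0.1884]
ee_rot: [0.001, 0.731, 0.683, 0.001]
wrist_force: [0.2, -0.3, 0.8]
opening: 0.64
grip_force: 0.0
```

Call:
arm_command:
  grip: [0.36,0.36,0.36,0.36,0.36,0.36,0.36,0.36]
  delta_pos:
    - [0,-0.04,-0.03]
    - [0,-0.08,-0.06]
    - [0,-0.12,-0.09]
    - [0,-0.16,-0.12]
    - [0,-0.2,-0.15]
    - [0,-0.24,-0.16]
    - [0,-0.26,-0.16]
    - [0,-0.26,-0.16]
  rotation:
    - [0,0,0]
    - [0,0,0]
    - [0,0,0]
    - [0,0,0]
    - [0,0,0]
    - [0,0,0]
    - [0,0,0]
    - [0,0,0]

```text
time_s: 29.65
tool_pos: [0.3977, 0.1266, 0.3471]
ee_rot: [-0.001, 0.73, 0.683, 0.001]
wrist_force: [0.1, -0.3, -0.5]
opening: 0.638
grip_force: 0.0
```

```bash
python3 - <<'E'
from cell import arm
import cv2
for n in("top","scene"):
    im=arm.camera(n)["pixels"]
    im=im[80:280,80:460] if n=="top" else im[120:320,80:400]
    cv2.imwrite(f"pics/{n}9.png",cv2.resize(im,None,fx=2.1,fy=2.1,interpolation=cv2.INTER_CUBIC)[:,:,::-1])
E
```

```text
(no output)
```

View pics/top9.png

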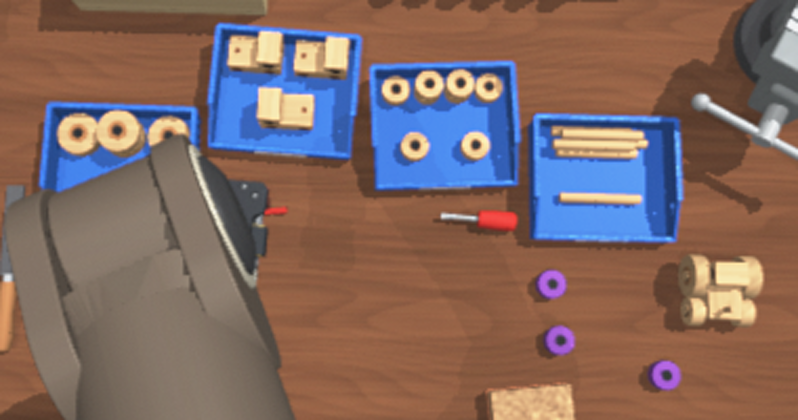

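View pics/scene9.png

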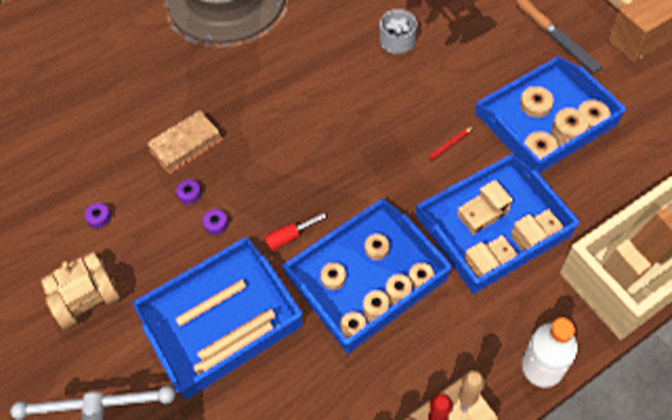

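The scene view shows every part in its own bin, in front of the stock: big wheel (537,100), body (485,207), small wheels (333,275) and (377,245), and axle (211,302). The top view agrees, except that the arm hides the big wheel there. The tractor and the purple rings have not moved.

```bash
python3 -c "
from cell import arm
print(arm.close_job())"
```

```text
the job is handed in; nothing more can be done
None
```

The big wheel, both small wheels, the axle and the body now lie in their own bins in front of the stock. Each was set down on the bin floor, the glued tractor was not touched, and I handed the job in at about 30 s on the robot's clock.

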